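Offer up a hinge leaf for pinning

TASK

Pull the drawer of the bench cabinet out to its stop and leave it open, lift out the hinge leaf that has a single knuckle, and bring it level to the leaf on the jamb block so that its knuckle sits between the two fixed knuckles and all the holes line up, ready for the pin. Finish while holding it there in the gripper, still and carried by nothing else: do not let go. Leave the other leaf in the drawer, and the pin and everything else where they are.

Things in the scene. Friction and masses are not known exactly. Their poses are not given: they have to be found in the camera images.
- cab_drawer0 (a joint): How far the drawer is out of the low dark-steel cabinet (260 deep x 300 wide x 100 mm high, fixed on the bench): 0 = shut, 0.182 m = at its stop. It may start up to 15 mm open. It slides straight out of the cabinet front; about 1 N of friction, stays where it is left.
- cab_drawer0_handle (a point): Middle of the drawer's bar handle: round bar 11 mm thick, 120 mm long, level, parallel to the drawer front and 35 mm in front of it, 62 mm above the bench (the cabinet's top is at 100 mm). Moves with the drawer. Its x axis points from the bar into the cabinet (the drawer opens along its -x), y runs along the bar, z up.
- leaf_hole (a point): Loose steel hinge leaf with ONE knuckle (about 0.4 kg), flat in the drawer (floor 22 mm, walls at most 90 mm above the bench), rib up. Point: centre of the knuckle's hole; knuckle 28 mm across, 26 mm wide, hole 14 mm. y along the hole, z up; the plate (56 x 60 x 6 mm) begins 18 mm to -x. Undersides of plate and knuckle are 14 mm below this point.
- leaf_grip (a point): Centre of the upright rib on the one-knuckle leaf, to be gripped from above: 12 mm thick (y), 50 mm long (x), 46 mm tall, standing on the plate: its top is 23 mm above this point, the plate's top 23 mm below. 41 mm to -x of the hole's centre and 15 mm higher; same axes as leaf_hole.
- leaf2_grip (a point): The other loose hinge leaf, beside the first in the drawer: same plate and rib, but TWO knuckles, 13 mm wide, at the ends of its edge, with nothing between them. Point at the centre of its rib, same axes. The two leaves may lie either way about, left or right.
- jamb_hole (a point): Middle of the pin line of the leaf fixed on the grey jamb block (100 x 140 mm, 90 mm high): midway between its two knuckles (28 mm across, hole 14 mm, clear gap 34 mm between them), 104 mm above the bench, 18 mm in front of the block. y along the pin line, z up, x to the block. The loose leaf belongs on the open -x side, its x the same way, undersides level.
- pin: The hinge pin, 8 mm thick and 70 mm tall, standing on its 22 mm head on the base plate behind the jamb block. To be left. Origin under its head.
- bearing: Bearing ring 62 mm across, 16 mm high, lying on top of the cabinet. To be left. Origin under its centre.
- gear: Small steel gear 68 mm across, 26 mm high, lying on top of the cabinet. To be left. Origin under its centre.
- wrench: Steel wrench 170 mm long lying on the bench near the robot. To be left. Origin under its middle.
- screwdriver: Screwdriver lying on the bench on the left. To be left.
- can: Grey can 60 mm across, 160 mm tall, standing on the bench on the right. To be left. Origin under its centre.
- leaf: The same loose one-knuckle leaf as a whole: origin on its underside, 14 mm below the centre of its hole, axes as leaf_hole.
- jamb: The jamb block with its steel base plate (290 x 160 x 8 mm, fixed on the bench). Origin on the bench, 210 mm to +x of jamb_hole; same axes.

How it is judged:
By the outcome, as a careful person would: the job done as asked, in the order asked, and still so for the second after the job is handed in, while the arm keeps its last pose, push and grip.
It also fails if it takes over 64 s, if anything falls off the work surface, if the arm or the gripper's body presses on something with over 40 N, if the wrist force passes 120 N, or if a joint passes its speed limit or range.

ROBOT

A 7-joint arm with a two-finger parallel gripper is mounted at the origin on the work surface. World frame = base frame: x ahead of the robot, y to its left, z up, the work surface at z = 0. Lengths are in m, angles in rad, forces in N, time in s.
With the tool pointing down it reaches from about 0.425 to 0.875 m from the base axis. Payload 4.7 kg.
Tool frame: the origin (TCP) lies between the finger pads; the fingertips stand 8 mm ahead of it and the grasp point (between the pads) lies 11 mm behind it; z points along the fingers, y is the direction in which the jaws open and shut (so a half turn about z gives the same grasp; the last joint's range is limited). The gripper opens to 87 mm and grips with 3 to 60 N. Pads are 19 mm wide; open, the fingers measure 117 mm over their backs; the gripper's body (75 mm by 190 mm) begins 51 mm behind the grasp point.
Start: joints at [-1.118, 0.321, -0.07, 1.45, 0.023, 1.371, -0.057], TCP at [0.276, 0.588, 0.231] pointing down, gripper open.
Joint ranges: [-2.86, 2.86], [-0.3, 2.09], [-1.38, 1.24], [0.06, 2.45], [-1.56, 4.7], [0.09, 2.05], [-2.69, 2.69]. Speed limits (rad/s): [2.57, 2.57, 3.14, 3.14, 3.14, 3.14, 3.14].

INTERFACE

Orientations are given as a rotation vector (axis times angle).
In Python, from bench import ctrl, optics, ticket gives the robot as it stands.
- The arm moves only by the tool play_rows, never from a script. Its argument "motion" is a list of rows, each a list of 5 numbers: the closure, from 0 (fully open) to 1 (shut), then the shift along the tool's x, y, z in cm, then the turn about the tool's z in rad. In form: [[jaw, tx, ty, tz, spin], ...]. A call has 1 to 20 rows; each row shifts and turns the commanded pose from where the row before left it, along the tool's axes as they then stand; what a row does not reach is not made up. A row lasts 1/8 s, in which the tool goes at most 62.5 mm and 10.7 degrees, less where a joint would pass 70% of its speed; a pose out of reach is approached as far as the arm can. A call is refused whole if a number of a shift passes 6.25 or a number of a turn 0.188, either way. A call with a gripper value outside its range is refused whole. The fingers move at their own pace and stop on an object; "force" is the grip in N (left out, the last holds). Time passes only in rows, so rows that do not move let the fingers close. It gives the time, the measured TCP pose, the force and the opening at its end, in the units of the state.
- ctrl.get_state(): the state, without advancing time (a new reading comes with each control period).
- optics.get_image(name): name is "scene" or "top" or "wrist"; returns the picture (480x640x3 uint8, red, green, blue); there is no depth.
- optics.calibration(name): a dict with "K" (3x3 intrinsics, pixels), "pose" (4x4, takes a point from camera to world coordinates); the wrist camera has in their place "hand_eye" (4x4, takes a point from camera to tool coordinates, whose origin is the TCP and whose axes are the flange's). Camera axes: x right, y down, z forward; pixel columns grow to the right and rows downward; lengths in m; the calibration is good to about 2 mm. A picture is of the moment at which its call begins: read the wrist's pose just before it. calibration takes no time and is no camera call.
- ticket.close_job(): hands the job in, once; it reports no verdict.
The state is a dict: "time": time; "joint_positions": joint angles; "qd": joint speeds; "joint_torque": joint torques, N m; "position": TCP position; "tool_rot": TCP orientation; "ft_force": force on the tool from outside, world axes, zero at the start; "torque": the same for the moment, N m; "grip_width": opening from 0.0 (shut) to 1.0 (fully open).
Only numpy, scipy, OpenCV 4.12 (cv2) and the standard library are available. Lean on these libraries where they do the work, as an engineer would, in place of code of your own. Each camera call takes 0.05 s, during which the arm holds its last target.

## Working session

There is one attempt and no reset: what is moved stays moved. The work goes in short steps, Python scripts to look and compute and a tool call to move; the robot and the scene stay as the last step left them, time stands still between calls to the robot, and variables do not carry over. Pictures are saved under pics/ and viewed, and the job is handed in when it is done.

Besides the shell and the picture viewer there is one more tool, called after "Request:" as a command line: name --pt "numbers of a row" for each row, then --argument value for the rest. play_rows: Moves the arm, as the interface text tells. Its arguments: {"type":"object","properties":{"motion":{"type":"array"},"force":{"type":"number"}},"required":["motion"]}

```bash
mkdir -p pics; cat > h.py <<'E'
import numpy as np, cv2
from scipy.spatial.transform import Rotation as R
from bench import ctrl, optics, ticket
def save(n,im): cv2.imwrite('pics/'+n+'.png', im[:,:,::-1])
def camT(name,st=None):
    c=optics.calibration(name)
    if 'pose' in c: return np.array(c['K']),np.array(c['pose'])
    T=np.eye(4);T[:3,:3]=R.from_rotvec(st['tool_rot']).as_matrix();T[:3,3]=st['position']
    return np.array(c['K']),T@np.array(c['hand_eye'])
def px2w(K,T,uv,z):
    uv=np.atleast_2d(np.array(uv,float)); d=np.c_[uv,np.ones(len(uv))]@np.linalg.inv(K).T@T[:3,:3].T
    return T[:3,3]+d*((z-T[2,3])/d[:,2])[:,None]
def w2px(K,T,p):
    p=np.atleast_2d(p); c=(p-T[:3,3])@T[:3,:3]; q=c@K.T; return q[:,:2]/q[:,2:]
E
python3 - <<'E'
from h import *
st=ctrl.get_state();print(st)
for n in ['scene','top','wrist']:
    save(n+'0',optics.get_image(n)); K,T=camT(n,st);print(n,K.round(1).tolist(),T.round(3).tolist())
E
```

```text
{'time': 0.0, 'joint_positions': array([-1.11788163,  0.32185941, -0.07005899,  1.45165467,  0.02263216,
        1.37079335, -0.05691911]), 'qd': array([-0.00046079, -0.00075432,  0.00025872,  0.00192399,  0.0015608 ,
       -0.00081921,  0.00127085]), 'joint_torque': array([-7.92085621e-05, -4.91299760e+01, -4.03940929e-01, -3.12528670e+01,
       -6.38210122e-02,  4.38462349e-02,  1.83838997e-04]), 'position': array([0.276008  , 0.58790543, 0.22944787]), 'tool_rot': array([-6.83719732e-01, -3.06599551e+00,  2.99546499e-03]), 'ft_force': array([0.36706995, 0.44053742, 0.18939811]), 'torque': array([ 0.02143642,  0.02950669, -0.04193054]), 'grip_width': 0.997475799522806}
scene [[486.0, 0.0, 327.7], [0.0, 486.0, 236.1], [0.0, 0.0, 1.0]] [[0.137, 0.81, -0.571, 1.207], [0.99, -0.118, 0.071, -0.112], [-0.01, -0.575, -0.818, 1.0], [0.0, 0.0, 0.0, 1.0]]
top [[587.7, 0.0, 308.3], [0.0, 587.7, 240.2], [0.0, 0.0, 1.0]] [[-0.021, -0.989, 0.149, 0.305], [-1.0, 0.023, 0.012, -0.021], [-0.015, -0.148, -0.989, 1.791], [0.0, 0.0, 0.0, 1.0]]
wrist [[418.5, 0.0, 327.8], [0.0, 418.5, 238.6], [0.0, 0.0, 1.0]] [[0.425, 0.871, 0.246, 0.208], [0.905, -0.409, -0.117, 0.62], [-0.002, 0.272, -0.962, 0.384], [0.0, 0.0, 0.0, 1.0]]
```

View pics/scene0.png

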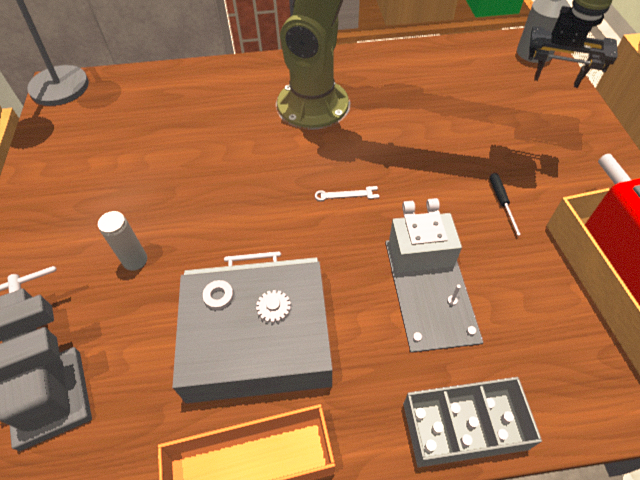

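View pics/top0.png

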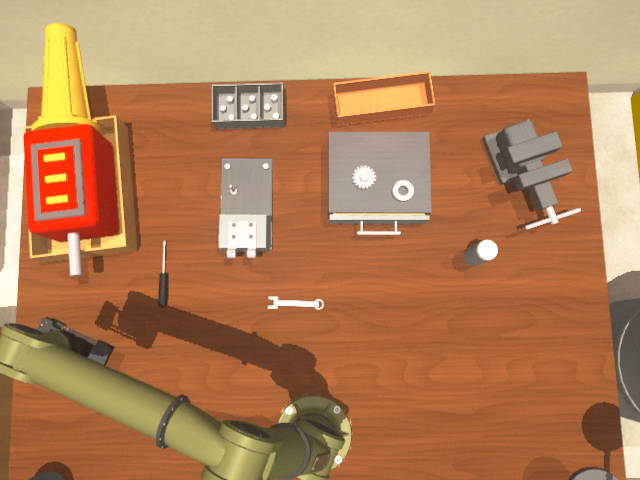

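View pics/wrist0.png

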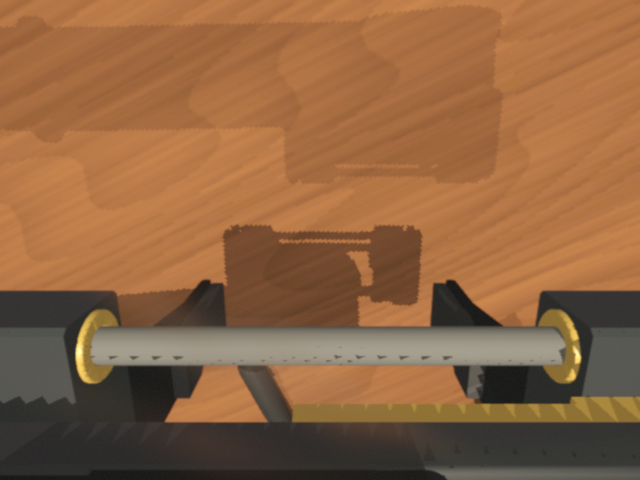

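Top view: handle bar about (358–400, 233), cabinet front edge row ~213 with the drawer front at ~218, jamb leaf knuckles at about (231,253) and (250,253). I'll zoom in for precise pixels.

```bash
python3 - <<'E'
import cv2,numpy as np
t=cv2.imread('pics/top0.png'); s=cv2.imread('pics/scene0.png')
a=cv2.resize(t[195:265,205:275],None,fx=5.5,fy=5.5,interpolation=cv2.INTER_CUBIC)
b=cv2.resize(t[195:265,340:412],None,fx=5.5,fy=5.5,interpolation=cv2.INTER_CUBIC)[:, :385]
c=cv2.resize(s[190:290,380:480],None,fx=3.85,fy=3.85,interpolation=cv2.INTER_CUBIC)
d=cv2.resize(s[235:285,180:330],None,fx=2.56,fy=2.56,interpolation=cv2.INTER_CUBIC)
o=np.zeros((560,790,3),np.uint8);o[:385,:385]=a;o[:385,390:775]=b;o[390:390+128,:384]=d
cv2.imwrite('pics/z1.png',o);cv2.imwrite('pics/z2.png',cv2.resize(c,None,fx=1.5,fy=1.5))
E
```

```text
(no output)
```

View pics/z1.png

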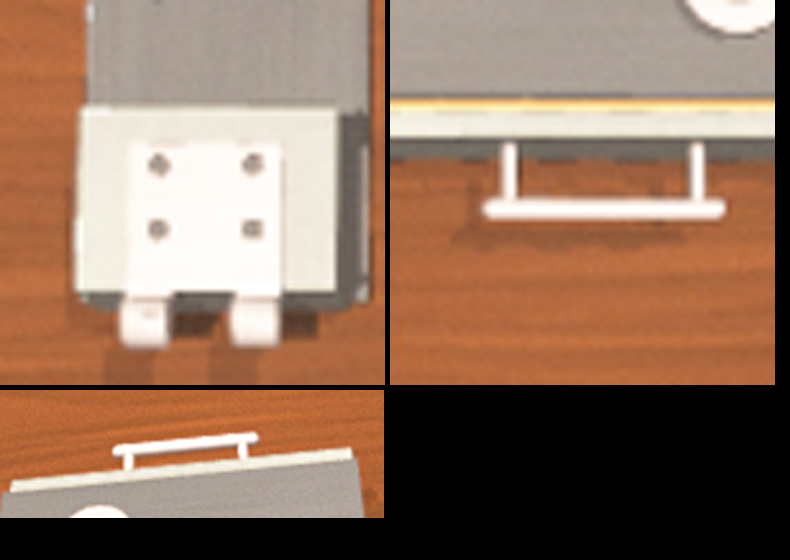

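View pics/z2.png

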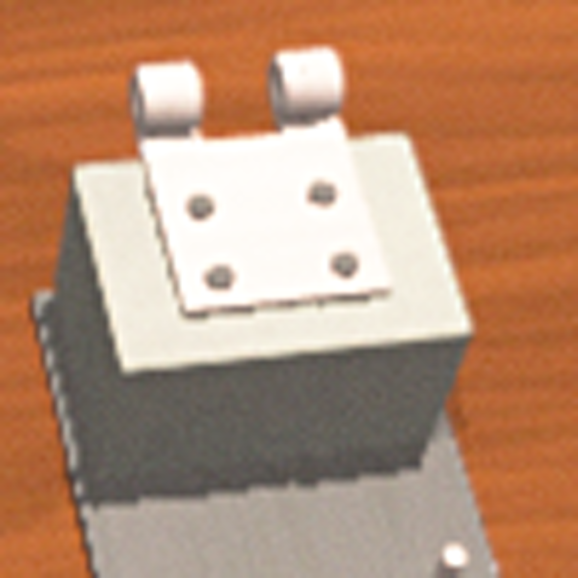

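```bash
python3 - <<'E'
from h import *
K,T=camT('top')
print('handle',px2w(K,T,[[356.7,233],[378.9,233],[401.1,233]],.062).round(4).tolist())
print('cab front',px2w(K,T,[[328.5,213.5],[430.5,213.5],[328.8,132.5],[429,132.5]],.1).round(4).tolist())
print('jamb kn',px2w(K,T,[[226.5,253.5],[235.9,253.5],[241.3,253.5],[246.8,253.5],[255.9,253.5]],.11).round(4).tolist())
print('jamb block corners',px2w(K,T,[[219.5,214.5],[266.2,214.5],[219.3,248.2],[266,248.2]],.09).round(4).tolist())
print(R.from_rotvec(ctrl.get_state()['tool_rot']).as_matrix().round(4))
E
```

```text
handle [[0.5833, -0.145, 0.062], [0.5817, -0.2109, 0.062], [0.5802, -0.2768, 0.062]]
cab front [[0.637, -0.0617, 0.1], [0.6297, -0.3594, 0.1], [0.8835, -0.0692, 0.1], [0.8756, -0.3678, 0.1]]
jamb kn [[0.5246, 0.2361, 0.11], [0.524, 0.2089, 0.11], [0.5236, 0.1933, 0.11], [0.5233, 0.1774, 0.11], [0.5226, 0.1511, 0.11]]
jamb block corners [[0.6438, 0.2598, 0.09], [0.6405, 0.1217, 0.09], [0.5434, 0.2603, 0.09], [0.5402, 0.1234, 0.09]]
[[-9.053e-01  4.248e-01 -5.000e-04]
 [ 4.248e-01  9.053e-01 -1.400e-03]
 [-1.000e-04 -1.500e-03 -1.000e+00]]
```

```bash
cat >> h.py <<'E'
def go(pos,yaw,n_round=2):
    """print spin needed (tool y dir -> world angle yaw, mod pi) and shift in tool axes after the spin"""
    st=ctrl.get_state();M=R.from_rotvec(st['tool_rot']).as_matrix()
    cur=np.arctan2(M[1,1],M[0,1]); d=(yaw-cur+np.pi/2)%np.pi-np.pi/2; s=-d
    M2=M@R.from_rotvec([0,0,s]).as_matrix()
    sh=M2.T@(np.array(pos)-st['position'])*100
    sh0=M.T@(np.array(pos)-st['position'])*100
    print('t',round(st['time'],2),'pos',st['position'].round(4),'yawdeg',np.degrees(cur).round(2),'tilt',M[:,2].round(4),'F',st['ft_force'].round(1),'w',round(st['grip_width'],3),'j7',st['joint_positions'][6].round(2))
    print('spin',s.round(4),'shift after spin cm',sh.round(3),'before',sh0.round(3))
E
python3 - <<'E'
from h import *
go([.582,-.211,.231],np.radians(-1.4))
E
```

```text
t 0.15 pos [0.276  0.588  0.2297] yawdeg 64.86 tilt [-5.0e-04 -1.4e-03 -1.0e+00] F [ 0.2 -0.3  0. ] w 1.002 j7 -0.06
spin 1.1565 shift after spin cm [-7.9133e+01  3.2542e+01 -3.4000e-02] before [-6.1645e+01 -5.9337e+01 -3.4000e-02]
```

Request:
play_rows --pt "0.7 0 0 0 0.165" --pt "0.7 0 0 0 0.165" --pt "0.7 0 0 0 0.165" --pt "0.7 0 0 0 0.165" --pt "0.7 0 0 0 0.165" --pt "0.7 0 0 0 0.165" --pt "0.7 0 0 0 0.166" --pt "0.7 0 0 0 0"

```text
time: 1.15
position: [0.2761, 0.5883, 0.2302]
tool_rot: [2.246, 2.196, -0.001]
ft_force: [0.2, -0.1, 0.2]
grip_width: 0.31
```

Request:
play_rows --pt "0.7 -4.95 2.03 0 0" --pt "0.7 -4.95 2.03 0 0" --pt "0.7 -4.95 2.03 0 0" --pt "0.7 -4.95 2.03 0 0" --pt "0.7 -4.95 2.03 0 0" --pt "0.7 -4.95 2.03 0 0" --pt "0.7 -4.95 2.03 0 0" --pt "0.7 -4.95 2.03 0 0" --pt "0.7 -4.95 2.03 0 0" --pt "0.7 -4.95 2.03 0 0" --pt "0.7 -4.95 2.03 0 0" --pt "0.7 -4.95 2.03 0 0" --pt "0.7 -4.95 2.03 0 0" --pt "0.7 -4.95 2.03 0 0" --pt "0.7 -4.95 2.03 0 0" --pt "0.7 -4.88 2.1 0 0" --pt "0.7 0 0 0 0" --pt "0.7 0 0 0 0"

```text
time: 3.4
position: [0.5824, -0.2099, 0.2301]
tool_rot: [-2.245, -2.196, 0.0]
ft_force: [0.3, 0.7, 0.1]
grip_width: 0.302
```

```bash
python3 - <<'E'
from h import *
go([.582,-.211,.060],np.radians(-1.4))
st=ctrl.get_state();im=optics.get_image('wrist')
K,T=camT('wrist',st); y=np.radians(-1.4);ax=np.array([-np.sin(y),np.cos(y),0])
p=w2px(K,T,np.array([.582,-.211,.062])+np.array([[-.06],[0],[.06]])*ax);print(p.round(0).tolist(),T.round(3).tolist())
im=im.copy()
save('w1',im)
E
```

```text
t 3.4 pos [ 0.5824 -0.2099  0.2301] yawdeg -1.27 tilt [-1.e-03  8.e-04 -1.e+00] F [0.3 0.7 0.1] w 0.302 j7 0.47
spin 0.0022 shift after spin cm [-0.122 -0.02  17.007] before [-0.121 -0.021 17.007]
[[328.0, 290.0], [328.0, 220.0], [328.0, 142.0]] [[1.0, -0.022, -0.007, 0.584], [-0.023, -0.962, -0.271, -0.135], [-0.001, 0.271, -0.963, 0.385], [0.0, 0.0, 0.0, 1.0]]
```

View pics/w1.png

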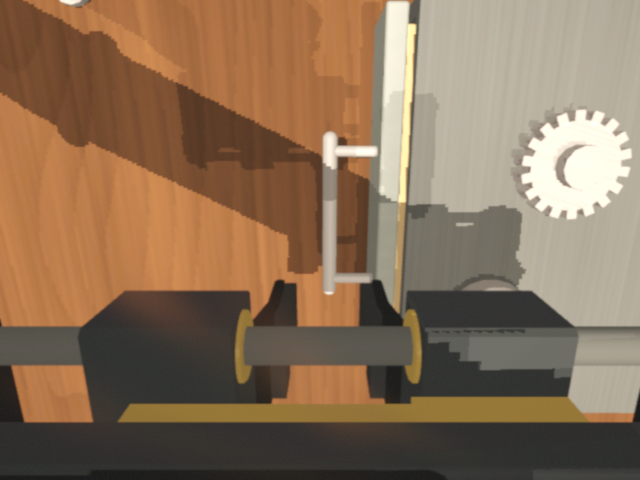

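Wrist view: bar from (330,133) to (329,292), centred in the jaws (within ~0.5 mm). Descending, 1.5 cm toward +y to stay off the bearing.

Request:
play_rows --pt "0.7 0.75 0 4 0" --pt "0.7 0.75 0 4 0" --pt "0.7 0 0 3 0" --pt "0.7 0 0 2 0" --pt "0.7 0 0 2 0" --pt "0.7 0 0 1.8 0" --pt "0.7 0 0 0 0" --pt "1 0 0 0 0" --pt "1 0 0 0 0" --pt "1 0 0 0 0" --pt "1 0 0 0 0" --force 20

```text
time: 4.82
position: [0.5837, -0.1958, 0.0634]
tool_rot: [2.247, 2.193, 0.002]
ft_force: [0.3, 0.1, 3.1]
grip_width: 0.115
```

Request:
play_rows --pt "1 0 -0.5 0 0" --pt "1 0 -1.5 0 0" --pt "1 0 -2 0 0" --pt "1 0 -2 0 0" --pt "1 0 -2 0 0" --pt "1 0 -2 0 0" --pt "1 0 -2 0 0" --pt "1 0 -2 0 0" --pt "1 0 -1 0 0" --pt "1 0 -0.7 0 0" --pt "1 0 -0.5 0 0" --pt "1 0 -0.3 0 0" --pt "1 0 0 0 0"

```text
time: 6.45
position: [0.4177, -0.1911, 0.0633]
tool_rot: [-2.247, -2.194, -0.003]
ft_force: [-0.2, 0.8, 10.3]
grip_width: 0.117
```

Request:
play_rows --pt "1 0 -0.3 0 0" --pt "1 0 -0.3 0 0" --pt "1 0 -0.3 0 0" --pt "1 0 0 0 0"

```text
time: 6.95
position: [0.4088, -0.1908, 0.0633]
tool_rot: [-2.247, -2.195, -0.003]
ft_force: [-0.5, 0.8, 10.3]
grip_width: 0.118
```

Request:
play_rows --pt "1 0 -0.2 0 0" --pt "1 0 -0.2 0 0" --pt "1 0 0 0 0"

```text
time: 7.32
position: [0.4065, -0.1907, 0.0633]
tool_rot: [2.246, 2.194, 0.006]
ft_force: [4.7, 1.6, 5.2]
grip_width: 0.12
```

Request:
play_rows --pt "1 0 -0.2 0 0" --pt "1 0 -0.2 0 0" --pt "1 0 0 0 0"

```text
time: 7.7
position: [0.4064, -0.1907, 0.0635]
tool_rot: [2.239, 2.189, 0.012]
ft_force: [16.1, 0.2, -9.7]
grip_width: 0.117
```

Request:
play_rows --pt "1 0 0.3 0 0" --pt "0.72 0 0 0 0" --pt "0.72 0 0 0 0" --pt "0.72 0 0 0 0" --pt "0.72 0 0 -1.5 0" --pt "0.72 0 0 -3 0" --pt "0.72 0 0 -5 0" --pt "0.72 0 0 -6 0" --pt "0.72 0 0 -6 0" --pt "0.5 0 0 -4 0" --pt "0 0 0 0 0"

```text
time: 9.07
position: [0.4051, -0.1922, 0.3213]
tool_rot: [2.245, 2.19, 0.007]
ft_force: [0.1, -0.1, 0.6]
grip_width: 0.421
```

```bash
python3 - <<'E'
from h import *
go([.5,-.2,.3],np.radians(88.6))
st=ctrl.get_state();save('w2',optics.get_image('wrist'))
im=optics.get_image('top');save('t2',im);im2=optics.get_image('scene');save('s2',im2)
cv2.imwrite('pics/t2z.png',cv2.resize(im[180:320,300:450,::-1],None,fx=4,fy=4,interpolation=cv2.INTER_CUBIC))
cv2.imwrite('pics/s2z.png',cv2.resize(im2[150:320,150:350,::-1],None,fx=3.5,fy=3.5,interpolation=cv2.INTER_CUBIC))
E
```

```text
t 9.07 pos [ 0.4051 -0.1922  0.3213] yawdeg -1.43 tilt [ 6.6e-03 -5.0e-04 -1.0e+00] F [ 0.1 -0.1  0.6] w 0.421 j7 0.2
spin 1.5702 shift after spin cm [9.495 0.544 2.198] before [-0.539  9.495  2.198]
```

View pics/t2z.png

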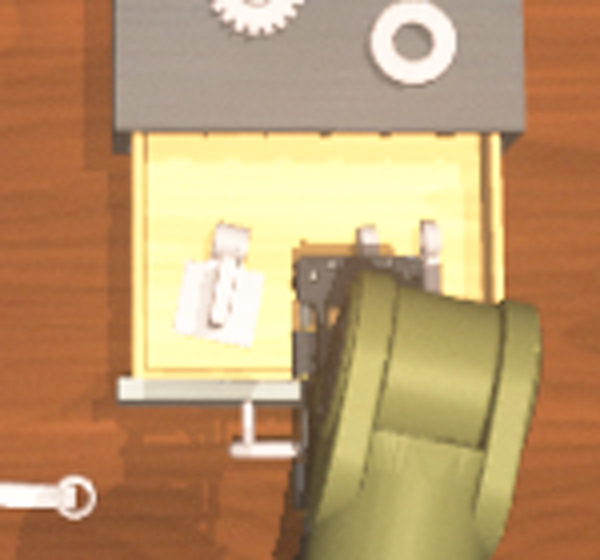

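View pics/s2z.png

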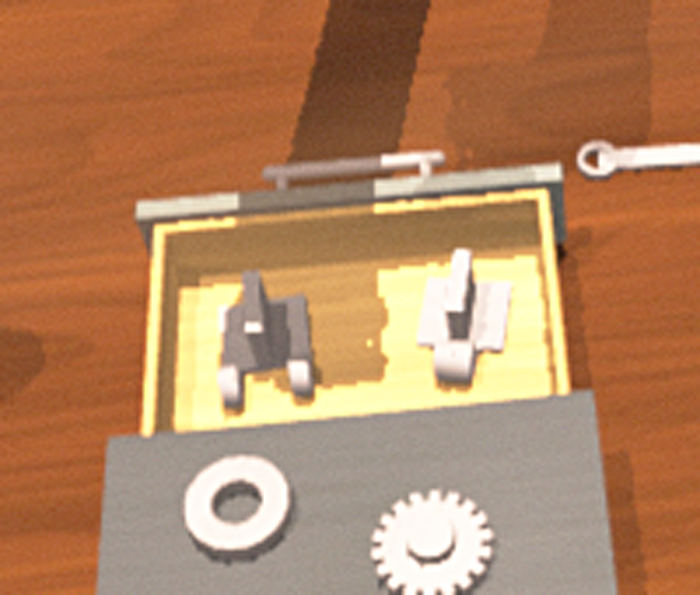

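View pics/w2.png

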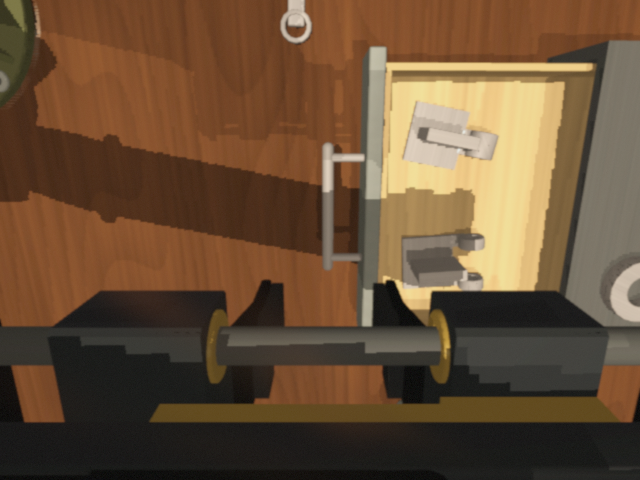

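Top zoom: the one-knuckle leaf is on the left; rib about (355.3,253), knuckle (357.8,240.8) in full-image pixels. The wrist view agrees (rib 420–478, ~138), and the drawer stayed open (bar at column 328).

```bash
python3 - <<'E'
from h import *
K,T=camT('top')
r=px2w(K,T,[355.3,253],.072)[0];k=px2w(K,T,[357.8,240.8],.045)[0];print(r,k,np.degrees(np.arctan2(*(k-r)[[1,0]])))
st=ctrl.get_state();K,T=camT('wrist',st)
r=px2w(K,T,[[423,133],[478,143]],.074);k=px2w(K,T,[484,144],.05)[0];print(r,r.mean(0),k)
d=r[1]-r[0];print(np.degrees(np.arctan2(d[1],d[0])),np.linalg.norm(d))
print('bar',px2w(K,T,[[328,145],[328,267]],.067))
go([.48,-.125,.25],np.radians(77))
E
```

```text
[ 0.5221855  -0.13810963  0.072     ] [ 0.562292   -0.14867019  0.045     ] -14.751878132999884
[[ 0.4918151  -0.1298909   0.074     ]
 [ 0.54310642 -0.14016548  0.074     ]] [ 0.51746076 -0.13502819  0.074     ] [ 0.55741931 -0.14268921  0.05      ]
-11.327453962515214 0.052310287954728515
bar [[ 0.40402803 -0.13889815  0.067     ]
 [ 0.40099633 -0.26097726  0.067     ]]
t 9.22 pos [ 0.4032 -0.1913  0.3168] yawdeg -1.4 tilt [-1.4e-03  4.0e-04 -1.0e+00] F [0.4 1.3 0.9] w 0.558 j7 0.2
spin -1.3684 shift after spin cm [-6.004  8.183  6.673] before [6.809 7.526 6.673]
```

Request:
play_rows --pt "0.4 0 0 0 0.175" --pt "0.4 0 0 0 0.175" --pt "0.4 0 0 0 0.175" --pt "0.4 0 0 0 0.175" --pt "0.4 0 0 0 0.175" --pt "0.4 0 0 0 0.175" --pt "0.4 0 0 0 0.175" --pt "0.4 0 0 0 0.175" --pt "0.4 0 0 0 0.175" --pt "0.4 0 0 0 0.175" --pt "0.4 0 0 0 0"

```text
time: 10.6
position: [0.4031, -0.1911, 0.3161]
tool_rot: [3.126, -0.317, -0.005]
ft_force: [-0.1, -0.8, -0.5]
grip_width: 0.596
```

```bash
python3 - <<'E'
from h import *
go([.518,-.1355,.20],np.radians(-102))
E
```

```text
t 10.6 pos [ 0.4031 -0.1911  0.3161] yawdeg -101.57 tilt [-2.9e-03  3.0e-04 -1.0e+00] F [-0.1 -0.8 -0.5] w 0.596 j7 -1.49
spin 0.0075 shift after spin cm [10.115 -7.835 11.583] before [10.173 -7.759 11.583]
```

Request:
play_rows --pt "0.4 3 -2.5 3 0" --pt "0.4 3 -2.5 3 0" --pt "0.4 2.5 -1.8 3 0" --pt "0.4 1.6 -1 2.6 0" --pt "0.4 0 0 0 0" --pt "0.4 0 0 0 0"

```text
time: 11.35
position: [0.5182, -0.1359, 0.202]
tool_rot: [3.125, -0.318, -0.0]
ft_force: [-0.2, -0.4, -0.2]
grip_width: 0.599
```

```bash
python3 - <<'E'
from h import *
go([.518,-.1355,.20],np.radians(-102))
st=ctrl.get_state();im=optics.get_image('wrist');save('w3',im)
E
```

```text
t 11.35 pos [ 0.5182 -0.1359  0.202 ] yawdeg -101.6 tilt [-2.e-04 -4.e-04 -1.e+00] F [-0.2 -0.4 -0.2] w 0.599 j7 -1.52
spin 0.0069 shift after spin cm [-0.026 -0.032  0.204] before [-0.026 -0.032  0.204]
```

View pics/w3.png

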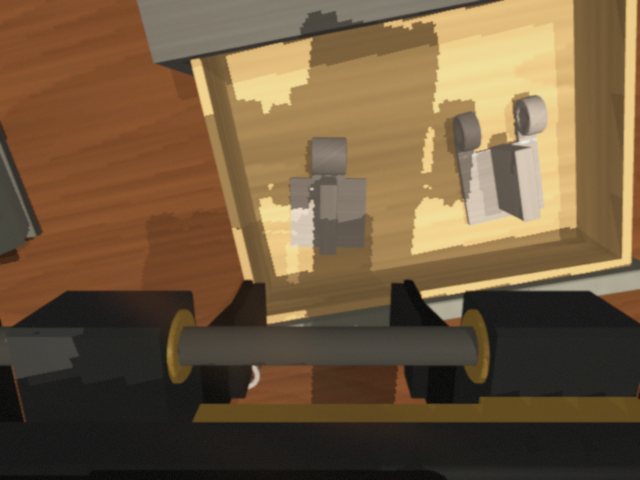

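```bash
python3 - <<'E'
import cv2
im=cv2.imread('pics/w3.png')
cv2.imwrite('pics/w3z.png',cv2.resize(im[125:265,275:385],None,fx=4.2,fy=4.2,interpolation=cv2.INTER_CUBIC))
E
```

```text
(no output)
```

View pics/w3z.png

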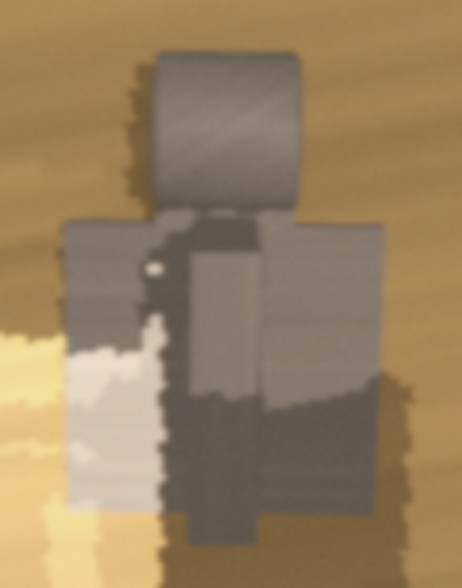

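```bash
cat >> h.py <<'E'
def pxtool(st,uv,zw):
    K,T=camT('wrist',st);p=px2w(K,T,uv,zw);M=R.from_rotvec(st['tool_rot']).as_matrix()
    return p,(p-st['position'])@M*1000
E
python3 - <<'E'
from h import *
st=ctrl.get_state()
z=lambda a:[[x/4.2+275,y/4.2+125] for x,y in a]
p,t=pxtool(st,z([[225,252],[222,545]]),.074);print(p.round(4).tolist(),t.round(1).tolist())
print(np.linalg.norm(p[0]-p[1]))
p,t=pxtool(st,z([[65,222],[382,225],[68,512],[375,515]]),.028);print(t.round(1).tolist())
p,t=pxtool(st,z([[155,130],[300,130]]),.04);print(t.round(1).tolist())
E
```

```text
[[0.5497, -0.1428, 0.074], [0.501, -0.1322, 0.074]] [[31.8, 0.3, 128.7], [-18.0, -0.2, 128.6]]
0.04976431746460352
[[30.6, -29.5, 174.7], [30.0, 29.8, 174.7], [-26.1, -30.4, 174.6], [-26.7, 29.8, 174.6]]
[[48.5, -12.1, 162.7], [48.5, 13.7, 162.7]]
```

Rib centre 6.9 mm along tool x, centred in y (plate corners agree), yaw off only ~0.5°. Descend and grip.

Request:
play_rows --pt "0.4 0.69 0 3.5 0.008" --pt "0.4 0 0 3.5 0" --pt "0.4 0 0 3 0" --pt "0.4 0 0 2.5 0" --pt "0.4 0 0 2 0" --pt "0.4 0 0 1 0" --pt "0.4 0 0 0 0" --pt "0.4 0 0 0 0"

```text
time: 12.4
position: [0.5263, -0.1368, 0.0478]
tool_rot: [-3.124, 0.331, -0.003]
ft_force: [-0.0, -0.3, 1.3]
grip_width: 0.593
```

Request:
play_rows --pt "1 0 0 0 0" --pt "1 0 0 0 0" --pt "1 0 0 0 0" --pt "1 0 0 0 0" --pt "1 0 0 0 0" --pt "1 0 0 0 0" --force 50

```text
time: 13.15
position: [0.5254, -0.1367, 0.0466]
tool_rot: [3.124, -0.331, 0.0]
ft_force: [-0.1, -0.6, -0.0]
grip_width: 0.134
```

Request:
play_rows --pt "1 0 0 -0.5 0" --pt "1 0 0 -1.5 0" --pt "1 0 0 -3 0" --pt "1 0 0 -4 0" --pt "1 0 0 -4 0" --pt "1 0 0 -4 0" --pt "1 0 0 -3 0" --pt "1 0 0 0 0" --pt "1 0 0 0 0"

```text
time: 14.28
position: [0.5246, -0.1363, 0.2454]
tool_rot: [-3.124, 0.331, 0.003]
ft_force: [-0.1, 1.0, -5.0]
grip_width: 0.131
```

```bash
python3 - <<'E'
from h import *
go([.4825,.1935,.235],np.radians(-91.4))
st=ctrl.get_state();im=optics.get_image('wrist');save('w4',im);save('s4',optics.get_image('scene'))
E
```

```text
t 14.28 pos [ 0.5246 -0.1363  0.2454] yawdeg -102.1 tilt [-1.8e-03  5.0e-04 -1.0e+00] F [-0.1  1.  -5. ] w 0.131 j7 -1.54
spin -0.1868 shift after spin cm [ -5.009 -32.868   1.06 ] before [-11.026 -31.366   1.06 ]
```

View pics/w4.png

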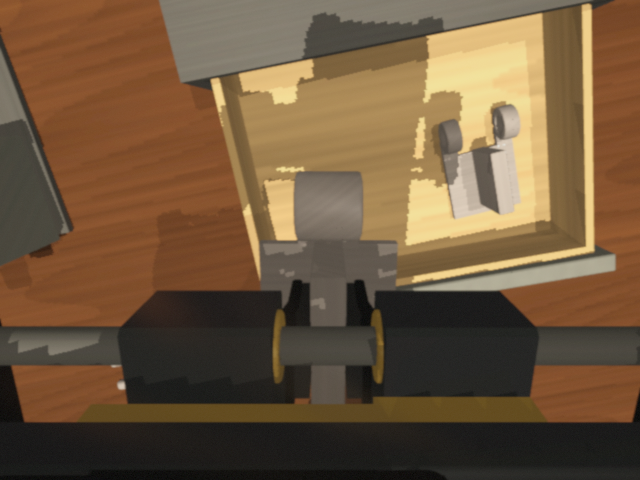

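View pics/s4.png

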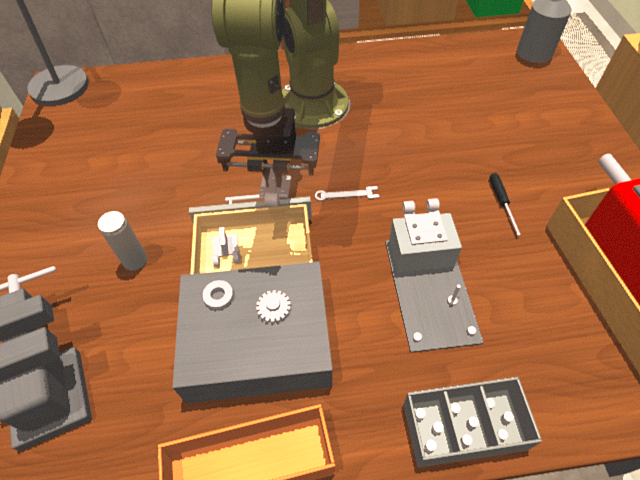

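Leaf held level (knuckle at columns 295–362), the two-knuckle leaf remains, and the drawer is open. Moving to a stand-off in front of the jamb.

Request:
play_rows --pt "1 0 0 0 -0.0934" --pt "1 0 0 0 -0.0934" --pt "1 0 -1 0 0" --pt "1 -0.7 -2 0 0" --pt "1 -1.1 -3.2 0 0" --pt "1 -1.1 -3.4 0.1 0" --pt "1 -1.1 -3.4 0.2 0" --pt "1 -1.1 -3.4 0.2 0" --pt "1 -1.1 -3.4 0.2 0" --pt "1 -1.1 -3.4 0.2 0" --pt "1 -1.1 -3.4 0.1 0" --pt "1 -1.1 -2.8 0 0" --pt "1 -1.1 -1.8 0 0" --pt "1 -0.5 -1.1 0 0" --pt "1 0 0 0 0" --pt "1 0 0 0 0" --pt "1 0 0 0 0"

```text
time: 16.5
position: [0.4228, 0.1881, 0.2365]
tool_rot: [3.141, -0.042, 0.0]
ft_force: [0.2, -0.0, -4.4]
grip_width: 0.138
```

```bash
python3 - <<'E'
from h import *
go([.4225,.1935,.1146],np.radians(-91.4))
st=ctrl.get_state();im=optics.get_image('wrist');save('w5',im)
E
```

```text
t 16.5 pos [0.4228 0.1881 0.2365] yawdeg -91.51 tilt [ 1.e-04 -1.e-04 -1.e+00] F [ 0.2 -0.  -4.4] w 0.138 j7 -2.08
spin -0.002 shift after spin cm [-0.045 -0.537 12.195] before [-0.046 -0.537 12.195]
```

View pics/w5.png

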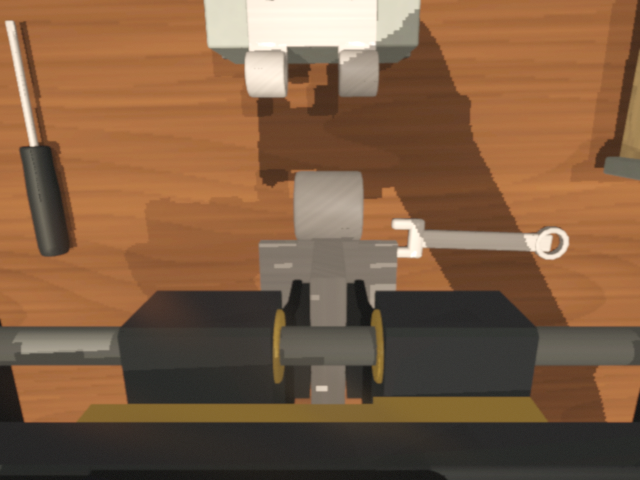

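Request:
play_rows --pt "1 0 -0.27 2 0" --pt "1 0 -0.27 3 0" --pt "1 0 0 3 0" --pt "1 0 0 2.5 0" --pt "1 0 0 1.2 0" --pt "1 0 0 0.5 0" --pt "1 0 0 0 0" --pt "1 0 0 0 0" --pt "1 0 0 0 0"

```text
time: 17.68
position: [0.4229, 0.1947, 0.1153]
tool_rot: [-3.141, 0.038, -0.002]
ft_force: [0.4, 0.0, -4.3]
grip_width: 0.134
```

```bash
python3 - <<'E'
from h import *
go([.4225,.1935,.1146],np.radians(-91.4))
st=ctrl.get_state();im=optics.get_image('wrist');save('w6',im)
cv2.imwrite('pics/w6z.png',cv2.resize(im[0:270,200:460,::-1],None,fx=2.2,fy=2.2,interpolation=cv2.INTER_CUBIC))
im=optics.get_image('scene');save('s6',im)
cv2.imwrite('pics/s6z.png',cv2.resize(im[140:280,350:500,::-1],None,fx=4,fy=4,interpolation=cv2.INTER_CUBIC))
E
```

```text
t 17.68 pos [0.4229 0.1947 0.1153] yawdeg -91.4 tilt [ 1.2e-03  8.0e-04 -1.0e+00] F [ 0.4  0.  -4.3] w 0.134 j7 -2.08
spin 0.0001 shift after spin cm [-0.042  0.126  0.068] before [-0.042  0.126  0.068]
```

View pics/w6z.png

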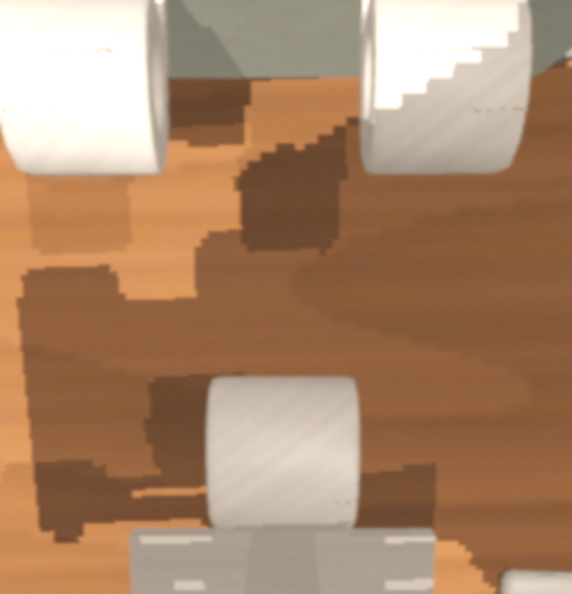

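View pics/s6z.png

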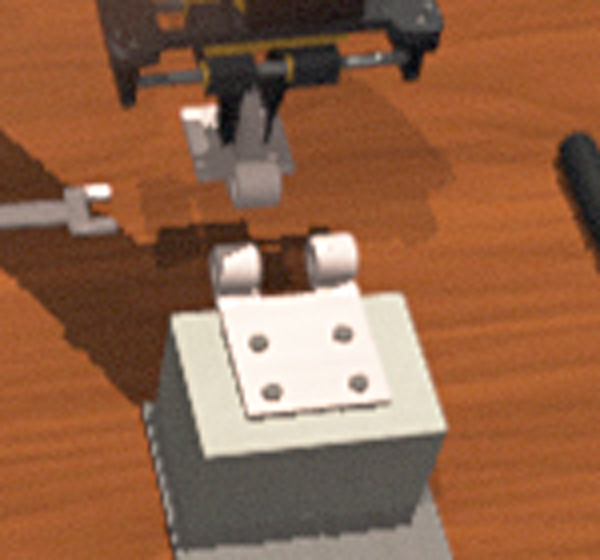

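```bash
cat >> h.py <<'E'
def cyl_x(st,rows,z,r=14e-3,col=328):
    """centre tool-x (mm) of a cylinder (axis ~ tool y) at world z; rows=[far edge or None, near edge or None]"""
    K,T=camT('wrist',st);M=R.from_rotvec(st['tool_rot']).as_matrix()
    out=[]
    C=(T[:3,3]-st['position'])@M; zc=(st['position'][2]-z)  # tool z of centre
    for i,v in enumerate(rows):
        if v is None: continue
        d=np.linalg.inv(K)@[col,v,1];d=T[:3,:3]@d@M; d2=np.array([d[0],d[2]]);d2/=np.linalg.norm(d2)
        n=np.array([-d2[1],d2[0]]) # perpendicular, points to -x (near side)
        if i==1: n=-n
        # centre on line offset r: C2+n*r+s*d2 with z=zc
        c2=np.array([C[0],C[2]])+n*r; s=(zc-c2[1])/d2[1]; out.append(round(1000*(c2+s*d2)[0],2))
    return out
E
python3 - <<'E'
from h import *
st=ctrl.get_state(); z=st['position'][2]
print('held',cyl_x(st,[170.9,239.5],z-.0106),'fixed',cyl_x(st,[None,79.2],.104))
p,t=pxtool(st,[[276.4,60],[363.6,60]],.112);print(t)
p,t=pxtool(st,[[294.1,190],[362.7,190]],z-.002);print(t)
E
```

```text
held [np.float64(40.89), np.float64(41.53)] fixed [np.float64(102.86)]
[[ 94.41010782 -18.17700157   3.09573324]
 [ 94.39293293  12.32905026   3.07962595]]
[[ 48.81658558 -12.92042822   2.04401054]
 [ 48.80822992  12.94241379   2.03035961]]
```

Request:
play_rows --pt "1 0.5 -0.29 0.05 0" --pt "1 1 0 0 0" --pt "1 1 0 0 0" --pt "1 0.5 0 0 0" --pt "1 0 0 0 0" --pt "1 0 0 0 0" --pt "1 0 0 0 0"

```text
time: 18.65
position: [0.4523, 0.1967, 0.114]
tool_rot: [-3.141, 0.038, 0.0]
ft_force: [0.7, 0.5, -3.6]
grip_width: 0.132
```

```bash
python3 - <<'E'
from h import *
go([.4225,.1935,.1146],np.radians(-91.4))
st=ctrl.get_state();im=optics.get_image('wrist');save('w7',im)
cv2.imwrite('pics/w7z.png',cv2.resize(im[60:270,200:460,::-1],None,fx=2.8,fy=2.8,interpolation=cv2.INTER_CUBIC))
E
```

```text
t 18.65 pos [0.4523 0.1967 0.114 ] yawdeg -91.38 tilt [-2.e-04  0.e+00 -1.e+00] F [ 0.7  0.5 -3.6] w 0.132 j7 -2.05
spin 0.0003 shift after spin cm [-2.967  0.391 -0.056] before [-2.967  0.39  -0.056]
```

View pics/w7z.png

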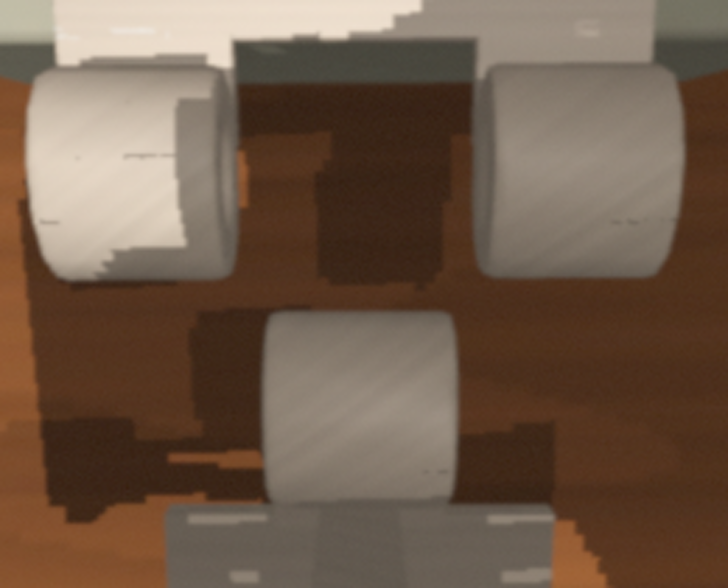

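```bash
python3 - <<'E'
from h import *
st=ctrl.get_state(); z=st['position'][2];print(z)
print('held',cyl_x(st,[171.1,238.9],z-.0106),'fixed',cyl_x(st,[82.9,159.3],.104),cyl_x(st,[82.9,159.3],.102),cyl_x(st,[82.9,159.3],.106))
E
```

```text
0.11410871433716477
held [np.float64(40.81), np.float64(41.78)] fixed [np.float64(73.39), np.float64(73.57)] [np.float64(73.55), np.float64(73.39)] [np.float64(73.23), np.float64(73.75)]
```

Request:
play_rows --pt "1 0.5 -0.06 0 0" --pt "1 0.8 0 0 0" --pt "1 0.8 0 0 0" --pt "1 0.6 0 0 0" --pt "1 0.4 0 0 0" --pt "1 0.13 0 0 0" --pt "1 0 0 0 0" --pt "1 0 0 0 0" --pt "1 0 0 0 0"

```text
time: 19.82
position: [0.4847, 0.1965, 0.1141]
tool_rot: [-3.141, 0.038, -0.0]
ft_force: [0.5, 0.3, -3.6]
grip_width: 0.133
```

```bash
cat > look.py <<'E'
from h import *
import sys
n=sys.argv[1]
go([.4225,.1935,.1146],np.radians(-91.4))
st=ctrl.get_state();im=optics.get_image('wrist');save('w'+n,im)
cv2.imwrite('pics/w%sz.png'%n,cv2.resize(im[130:270,220:440,::-1],None,fx=3.6,fy=3.6,interpolation=cv2.INTER_CUBIC))
im=optics.get_image('scene');save('s'+n,im)
cv2.imwrite('pics/s%sz.png'%n,cv2.resize(im[180:270,380:480,::-1],None,fx=6,fy=6,interpolation=cv2.INTER_CUBIC))
E
python3 look.py 8
```

```text
t 19.82 pos [0.4847 0.1965 0.1141] yawdeg -91.38 tilt [ 1.e-04  1.e-04 -1.e+00] F [ 0.5  0.3 -3.6] w 0.133 j7 -2.01
spin 0.0003 shift after spin cm [-6.212  0.453 -0.046] before [-6.212  0.451 -0.046]
```

View pics/w8z.png

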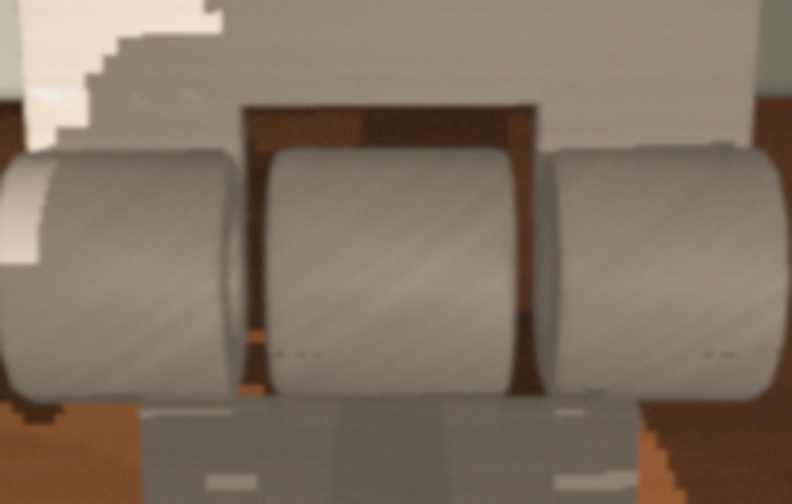

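View pics/s8z.png

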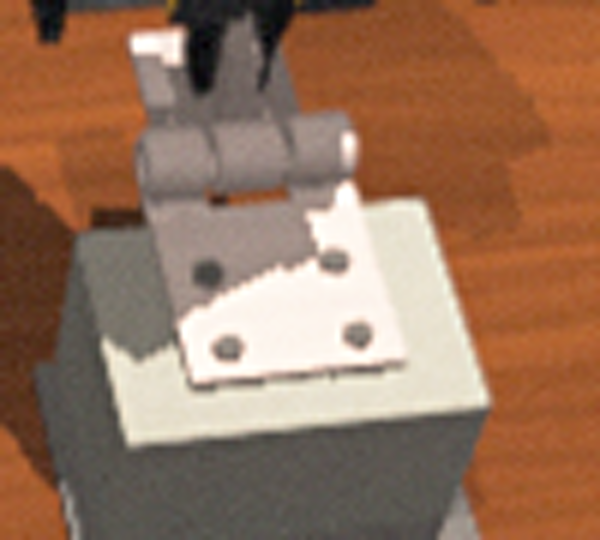

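Wrist view: held knuckle (zoom cols 268–514) centred in the gap (245–537), far edges agree (rows 148 vs 149/147); near edges 395 vs 400. I'll check height more precisely.

```bash
python3 - <<'E'
import cv2
s=cv2.imread('pics/s8.png')
cv2.imwrite('pics/s8zz.png',cv2.resize(s[192:222,396:446],None,fx=15,fy=15,interpolation=cv2.INTER_CUBIC))
w=cv2.imread('pics/w8.png',0).astype(float)
for n,(a,b) in dict(L=(235,275),H=(300,355),R=(385,425)).items():
    p=w[:,a:b].mean(1); print(n,[(r,int(p[r])) for r in list(range(166,177))],[(r,int(p[r])) for r in range(234,246)])
E
```

```text
L [(166, 134), (167, 134), (168, 135), (169, 137), (170, 133), (171, 118), (172, 102), (173, 99), (174, 102), (175, 105), (176, 108)] [(234, 116), (235, 114), (236, 113), (237, 111), (238, 108), (239, 100), (240, 93), (241, 90), (242, 89), (243, 93), (244, 98), (245, 96)]
H [(166, 45), (167, 46), (168, 47), (169, 48), (170, 57), (171, 79), (172, 93), (173, 99), (174, 103), (175, 106), (176, 109)] [(234, 114), (235, 112), (236, 111), (237, 109), (238, 105), (239, 97), (240, 90), (241, 89), (242, 92), (243, 92), (244, 92), (245, 92)]
R [(166, 136), (167, 138), (168, 138), (169, 132), (170, 116), (171, 100), (172, 98), (173, 101), (174, 104), (175, 107), (176, 110)] [(234, 115), (235, 113), (236, 112), (237, 110), (238, 105), (239, 101), (240, 93), (241, 77), (242, 68), (243, 66), (244, 67), (245, 67)]
```

View pics/s8zz.png

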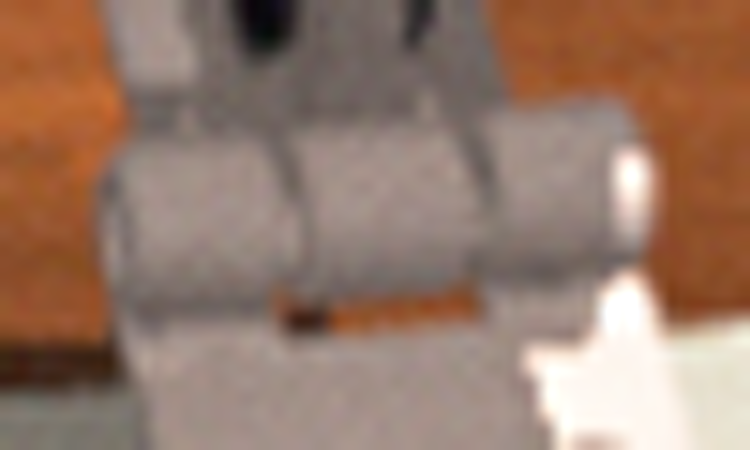

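Shading profiles of held and fixed knuckles match within ~0.3 px. The scene view is collinear within ~0.3 px, hinting that the leaf is ~0.5 mm low (TCP height says the same). Nudge up 0.5 mm.

Request:
play_rows --pt "1 0 0 -0.05 0" --pt "1 0 0 0 0" --pt "1 0 0 0 0" --pt "1 0 0 0 0" --pt "1 0 0 0 0" --pt "1 0 0 0 0"

```text
time: 20.68
position: [0.4849, 0.1965, 0.1146]
tool_rot: [-3.141, 0.038, -0.0]
ft_force: [-0.3, 0.1, -3.3]
grip_width: 0.134
```

```bash
python3 look.py 9; python3 - <<'E'
import cv2
from h import *
save('t9',optics.get_image('top'))
st=ctrl.get_state();print(st['position'],abs(st['qd']).max(),st['ft_force'],st['torque'])
s=cv2.imread('pics/s9.png')
cv2.imwrite('pics/s9zz.png',cv2.resize(s[192:222,396:446],None,fx=15,fy=15,interpolation=cv2.INTER_CUBIC))
w=cv2.imread('pics/w9.png',0).astype(float)
for n,(a,b) in dict(L=(235,275),H=(300,355),R=(385,425)).items():
    p=w[:,a:b].mean(1); print(n,[int(p[r]) for r in range(166,177)],[int(p[r]) for r in range(234,246)])
E
```

```text
t 20.68 pos [0.4849 0.1965 0.1146] yawdeg -91.4 tilt [ 0.  0. -1.] F [-0.3  0.1 -3.3] w 0.134 j7 -2.01
spin 0.0 shift after spin cm [-6.227e+00  4.480e-01 -2.000e-03] before [-6.227e+00  4.480e-01 -2.000e-03]
[0.48484039 0.19647171 0.11456373] 0.001269163503981853 [ 0.42633055 -0.42650944 -3.85038536] [-0.02606718  0.1705418  -0.02931768]
L [139, 134, 135, 136, 135, 126, 105, 98, 101, 104, 107] [116, 114, 113, 111, 108, 101, 94, 90, 89, 92, 99, 98]
H [46, 46, 47, 48, 57, 79, 94, 99, 103, 106, 109] [114, 112, 111, 109, 105, 98, 90, 89, 91, 92, 92, 92]
R [136, 137, 138, 135, 120, 102, 97, 100, 103, 106, 109] [115, 113, 112, 110, 105, 100, 93, 77, 67, 66, 68, 67]
```

View pics/s9zz.png

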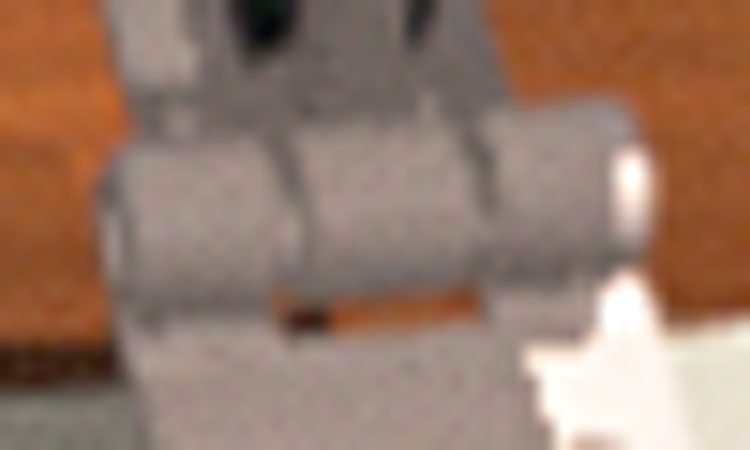

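View pics/s9.png

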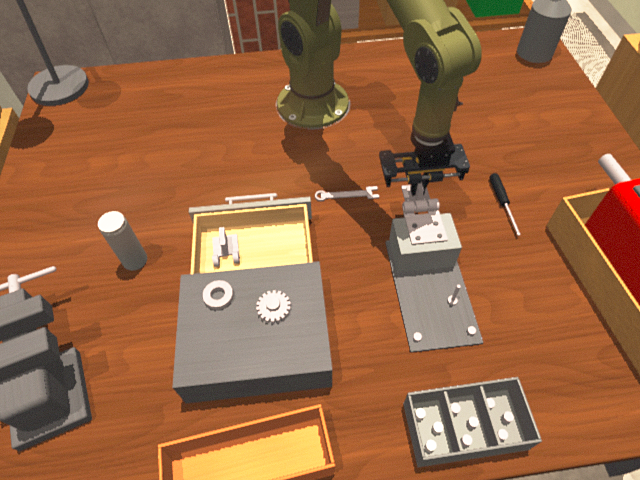

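View pics/w9z.png

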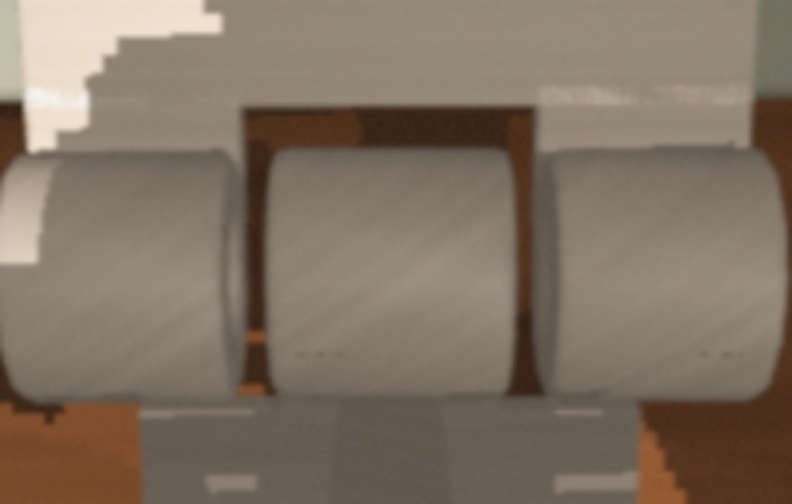

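Knuckles are collinear and centred in both views. The drawer is open with the other leaf inside, and the rest is undisturbed. Handing in.

```bash
python3 -c "
from bench import ticket
print(ticket.close_job())"
```

```text
the job is handed in; nothing more can be done
None
```

The drawer is out at its stop and left open. The one-knuckle leaf is held in the gripper at 50 N, level, with its knuckle between the two fixed knuckles. I handed the job in at about 21 s.

**Drawer:** I pulled the handle until it stopped moving and the force rose to 16 N. A picture after letting go showed the drawer still out.

**Fit, side to side and along the plate:** In the wrist view the knuckle is centred in the gap to within measurement error. Its edges match the fixed knuckles' to about 0.3 px, roughly 0.1 mm.

**Fit, height and level:** The scene view shows the three knuckles in line, though it can only tell height to within about 1 mm. It and the tool height both suggested the leaf was about 0.5 mm low, so I raised it by that much. The tool points straight down with no measurable tilt.

**Held by nothing else:** The wrist force was about 3.3–3.9 N, roughly the leaf's own weight, with no sign of side contact. The arm was still.

**Everything else:** The two-knuckle leaf is still in the drawer. The pin, bearing, gear, wrench, screwdriver and can look untouched.

**Disagreement:** One early near-edge reading put the held knuckle up to 1 mm further along the tool than the far-edge reading. The final side-by-side comparison did not show this.

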